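# Turn the menu leaf over

## Robot

A 6-joint arm with a two-finger parallel gripper is mounted at the origin on a cart in front of the work surface, level with it; the furniture and walls round the work are solid. World frame = base frame: x ahead of the robot, y to its left, z up, the work surface at z = 0. Lengths are in mm, angles in rad, forces in N, time in s.
With the tool pointing down it reaches from about 400 to 925 mm from the base axis. Payload 12.5 kg.
Tool frame: the origin (TCP) lies at the very end of the fingers, on their centre line; the grasp point (between the pads) lies grip_depth behind it (grip_depth is the distance from the TCP to the grasp point, in mm); z points along the fingers, y is the line along which they close (so a half turn about z gives the same grasp; the last joint's range is limited). The gripper opens to 95 mm and grips with 3 to 60 N. Pads are 20 mm wide; open, the fingers measure 119 mm over their backs; the gripper's body (75 mm by 180 mm) begins 59 mm behind the grasp point.
Start: joints at [-1.298, 0.491, 1.559, -0, 1.092, -0.106], TCP at [231.152, -580.702, 214.661] pointing down, gripper open.
Joint ranges: [-3.1, 3.1], [-0.84, 2.19], [0.05, 2.79], [-1.13, 4.28], [0.06, 2.93], [-2.69, 2.69]. Speed limits (rad/s): [2.22, 2.22, 2.79, 3.14, 3.14, 3.14].

## Interface

Orientations are given as [roll, pitch, yaw] about the fixed x, y, z axes, in that order (R = Rz(yaw) Ry(pitch) Rx(roll)).
In Python, from cell import state, read_camera, job_done, grip_depth gives the robot as it stands.
- The arm moves only by the tool drive_tool, never from a script. Its argument "targets" is a list of rows, each an object with "jaw": the opening, from 0 (shut) to 1 (fully open); "travel": the shift along the tool's x, y, z in m, a list of three; "twist": the turn about the tool's z in rad. In form: [{"jaw": jaw, "travel": [tx, ty, tz], "twist": twist}, ...]. A call has 1 to 8 rows; each row is the pose to reach, as a shift and turn from the pose commanded when the call began, along the tool's axes at that moment; what a row does not reach only later rows make up. A row lasts 1/12 s, in which the tool goes at most 41.7 mm and 7.16 degrees, less where a joint would pass 70% of its speed; a pose out of reach is approached as far as the arm can. A call with a gripper value outside its range is refused whole. The fingers move at their own pace and stop on an object; the grip force is fixed at half the most. Time passes only in rows, so rows that repeat a pose let the fingers close. It gives the time, the measured TCP pose, the force, the opening and the grip force at its end, in the units of the state.
- state(): the state, without advancing time (a new reading comes with each control period).
- read_camera(name): name is "scene" or "side" or "wrist"; returns a dict with "frame" (420x560x3 uint8, red, green, blue), "fx", "fy", "cx", "cy" (pixels), "R" (3x3) and "t" (3): a world point X has camera coordinates R X + t. Camera axes: x right, y down, z forward; pixel columns grow to the right and rows downward; lengths in mm; the calibration is good to about 2 mm. A picture is of the moment at which its call begins. There is no depth.
- job_done(): hands the job in; it is judged then, once.
The state is a dict: "t": time; "joints": joint angles; "qvel": joint speeds; "tau": joint torques, N m; "eef_pos": TCP position; "tcp_rot": TCP orientation; "ft_force": force on the tool from outside, world axes, zero at the start; "moment": the same for the moment, N m; "opening": opening from 0.0 (shut) to 1.0 (fully open); "grip_force": force on a finger pad.
Only numpy, scipy, OpenCV 4.12 (cv2) and the standard library are available. Lean on these libraries where they do the work, as an engineer would, in place of code of your own. Each camera call takes 0.05 s, during which the arm holds its last target. There are 200 camera calls.

## Task

The card reader has been left lying on the far page rest of the counter's menu holder. Push it sideways with the fingertips off the holder until it lies flat on the worktop. Then push the half-raised menu leaf up and over its spine and press it down so that it lies flat on the far side, blue face up. Do not pick anything up, and leave the other things on the counter where they are.

Things in the scene. Friction and masses are not known exactly. Their poses are not given: they have to be found in the camera images.
- menu_holder: flip-over menu holder, fixed to the worktop: black base plate 252 mm (its x) by 160 mm (its y), 6 mm thick, with a cork-coloured page rest on its near half (-x, towards the robot) and one on its far half (+x). Origin: centre of the underside, on the worktop; z is up. The worktop on its left (+y) is free for about 150 mm.
- spine_mid (a point): middle of the steel spine that crosses the holder along its y: the leaf's hinge axis, 12 mm above the worktop, straight above the holder's origin; its axes are the holder's. Bearings 22 by 8 mm, 20 mm high, stand at its y = +-75 mm
- till_screen: white till to the right of the work, fixed: a drawer box 110 mm high from about y = -0.15 m rightwards, beyond x = 0.48 m, with a screen (x 0.6 to 0.75 m, y -0.18 to -0.55 m) that reaches 370 mm above the worktop: come round in front of it. Origin: foot of the screen
- leaf_edge (a point): middle of the free edge of the rigid white menu leaf (one face yellow, the other blue). The leaf is a plate 136 mm wide along the spine and 5 mm thick that reaches 115 mm out from the spine axis; this point lies half-way through its thickness
- leaf (a joint): angle of the leaf about the spine: 0 = flat on the near (-x) page rest, 1.57 = standing upright, 3.14 = flat on the far (+x) page rest (its stop). It starts half raised over the near side (0.7 to 1.0). The hinge is stiff (about 0.14 N m of friction, leaf about 120 g): the leaf stays at whatever angle it is left, and 2 to 3 N at its edge turns it. Flat on the far side, its upper face is 14.5 mm above the worktop.
- reader_mid (a point): centre (half-way up) of the white card reader with a dark keypad, 100 mm (its x) by 66 mm (its y), 19 mm high, about 200 g; it starts lying on the far page rest with its long side roughly across the spine. z is its up axis. Its centre is 9.5 mm above what it lies on.
- salt_shaker: bystander: glass salt shaker, 42 mm wide, 85 mm tall; origin at its underside's centre
- sanitizer: bystander: clear pump bottle, 182 mm tall; origin at its underside's centre
- stamp: bystander: brown wooden hand stamp, 67 mm tall; origin at its underside's centre
- calculator: bystander: black pocket calculator, 134x84x19 mm; origin at its underside's centre
- mints_tin: bystander: dark green flat tin, 59x91x22 mm; origin at its underside's centre
- tape_roll: bystander: tan tape roll, 78 mm across, 19 mm high, lying flat; origin at its underside's centre
- coin_roll1: bystander: green paper coin roll, 21 mm thick, 74 mm long, lying; origin at its underside's centre
- marker_red: bystander: red marker pen, 14 mm thick, 132 mm long, lying; origin at its underside's centre
- card_reader: the card reader itself (same thing as reader_mid); origin at the centre of its underside

How it is judged:
By the outcome, as a careful person would: the job done as asked, in the order asked, and still so for the second after the job is handed in, with the robot touching nothing.
It also fails if it takes over 61 s, if anything falls off the work surface, if the arm or the gripper's body presses on something with over 40 N, if the wrist force passes 120 N, or if a joint passes its speed limit or range.

## Working session

There is one attempt and no reset: what is moved stays moved. The work goes in short steps, Python scripts to look and compute and a tool call to move; the robot and the scene stay as the last step left them, time stands still between calls to the robot, and variables do not carry over. Pictures are saved under pics/ and viewed, at most 10 in all, crops included, and the job is handed in when it is done.

Besides the shell and the picture viewer there is one more tool, called by a JSON object that holds its "fn" and its "kwargs". drive_tool: Moves the arm, as the interface text tells. Its arguments: {"type":"object","properties":{"targets":{"type":"array"}},"required":["targets"]}

```bash
mkdir -p pics; ls
python3 - <<'E'
from cell import state, read_camera, grip_depth
import cv2, numpy as np, pickle
print(grip_depth, state())
d={}
for n in("scene","side"):
    c=read_camera(n); d[n]=c
    print(n,c["fx"],c["cx"],c["cy"],np.round(c["R"],3).tolist(),np.round(c["t"],1), np.round(-c["R"].T@c["t"]))
pickle.dump(d,open("a.pkl","wb"))
for n in d: cv2.imwrite(f"pics/{n}0.png",cv2.resize(d[n]["frame"][:,:,::-1],(800,600),interpolation=cv2.INTER_CUBIC))
E
```

```text
pics
18.8 {'t': 0.0, 'joints': array([-1.29757420e+00,  4.91551839e-01,  1.55942169e+00, -8.61961169e-06,
        1.09170364e+00, -1.05623290e-01]), 'qvel': array([-0.00103412,  0.00098644,  0.00255782,  0.00015529, -0.00065275,
        0.00147965]), 'tau': array([ 1.01998348e-04, -6.12650514e+01, -2.58181536e+01,  6.92732655e-02,
        4.82646713e-02, -6.94824030e-05]), 'eef_pos': array([ 231.0978078 , -580.45618746,  214.07610598]), 'tcp_rot': array([-3.14051338e+00, -1.06734392e-04,  3.78849336e-01]), 'ft_force': array([-0.7582438 , -0.30870083,  0.41739993]), 'moment': array([-0.02092561, -0.0301055 , -0.0414493 ]), 'grip_force': 0.0, 'opening': 1.007450203666055}
scene 428.2771754781266 274.0446189512946 206.62109261731558 [[-0.475, -0.88, 0.005], [-0.787, 0.423, -0.449], [0.394, -0.217, -0.893]] [ 305.8  492.9 1040. ] [ 124.  287. 1149.]
side 407.6363224742994 281.34255696335725 212.1054407575044 [[0.15, 0.989, -0.016], [0.632, -0.108, -0.767], [-0.76, 0.105, -0.641]] [ -90.6 -300.  1559.3] [1389. -107.  768.]
```

View pics/scene0.png

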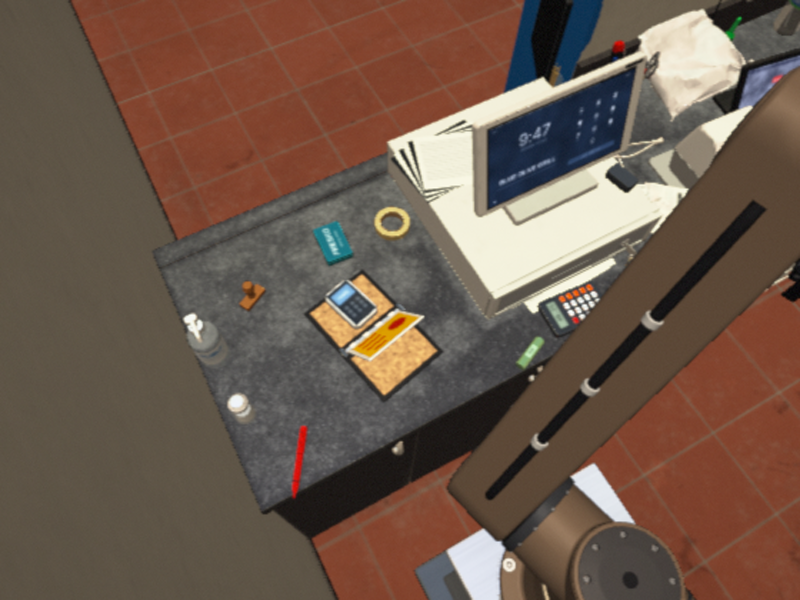

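View pics/side0.png

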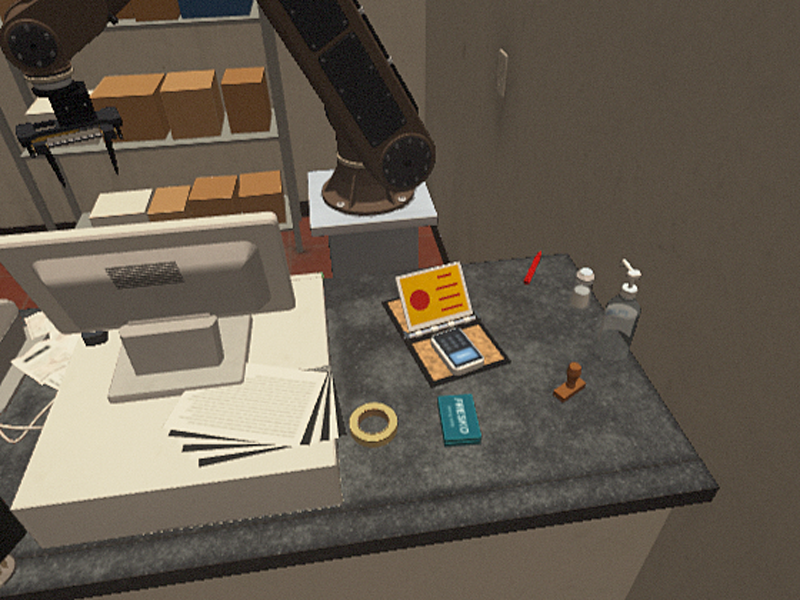

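The scene view shows the holder with its corners near (307,313), (363,271), (440,351) and (385,397). The reader is at (352,302), and the leaf's yellow face is at (390,335). In the side view the reader is at (457,350) and the leaf at (435,297). I'll zoom in for exact corners.

Run:
```python
import cv2,pickle,numpy as np
d=pickle.load(open("a.pkl","rb"))
a=d["scene"]["frame"][185:285,205:315,::-1]; b=d["side"]["frame"][178:278,255:365,::-1]
k=dict(fx=5,fy=5,interpolation=cv2.INTER_CUBIC)
a,b=[cv2.resize(i,(385*1,350),interpolation=cv2.INTER_CUBIC) for i in(a,b)]
cv2.imwrite("pics/z.png",np.hstack([a,np.zeros((350,10,3),np.uint8),b]))
```

```text
(no output)
```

View pics/z.png

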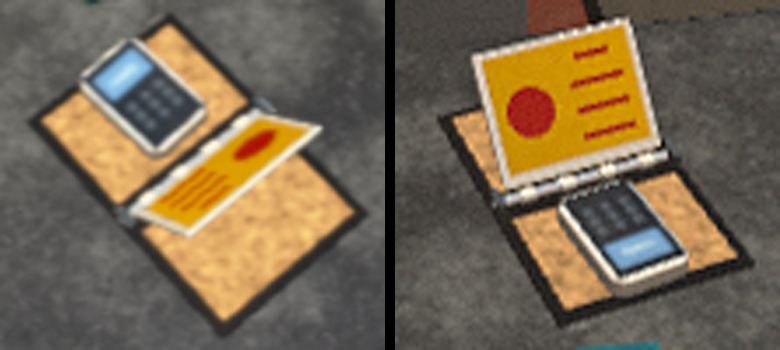

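Corner pixels in the zoom are readable. Holder, scene side of the crop: (32,121), (170,15), (367,213), (222,335). Leaf free edge: (322,127) and (190,235) in scene, (472,55) and (630,20) in side.

```bash
cat > geo.py <<'E'
import numpy as np, cv2
def ray(c,p):
    d=c["R"].T@np.array([(p[0]-c["cx"])/c["fx"],(p[1]-c["cy"])/c["fy"],1]); return -c["R"].T@c["t"],d/np.linalg.norm(d)
def plane(c,p,z): o,d=ray(c,p); return o+d*(z-o[2])/d[2]
def tri(c1,p1,c2,p2):
    P=[np.array([[c["fx"],0,c["cx"]],[0,c["fy"],c["cy"]],[0,0,1]])@np.c_[c["R"],c["t"]] for c in(c1,c2)]
    X=cv2.triangulatePoints(*P,np.float64(p1),np.float64(p2)).ravel(); return X[:3]/X[3]
def px(c,X): v=c["R"]@X+c["t"]; return np.array([c["fx"]*v[0]/v[2]+c["cx"],c["fy"]*v[1]/v[2]+c["cy"]])
E
python3 - <<'E'
from geo import *; import pickle
np.set_printoptions(precision=1,suppress=True)
d=pickle.load(open("a.pkl","rb")); S,D=d["scene"],d["side"]
s=lambda x,y:(205+x/3.5-.4,185+y/3.5-.4); q=lambda x,y:(255+(x-395)/3.5-.4,178+y/3.5-.4)
H=[plane(S,s(*p),6)[:2] for p in[(32,121),(170,15),(367,213),(222,335)]]; H=np.array(H)
print("holder",H,"sides",np.linalg.norm(H-np.roll(H,-1,0),axis=1),"mid",H.mean(0))
G=np.array([plane(D,q(*p),6)[:2] for p in[(752,263),(560,324),(440,120)]]); print("side",G,"mid",(G[0]+G[2])/2)
x=H[0]+H[1]-H[2]-H[3]; print("yaw",np.arctan2(x[1],x[0]))
for n,a,b in[("fl",(32,121),(752,263)),("fr",(170,15),(560,324)),("edge-y",(322,127),(472,55)),("edge+y",(190,235),(630,20)),("reader fl",(82,76),(687,258)),("fr",(131,38),(620,284)),("nr",(205,112),(562,207)),("nl",(155,155),(632,180))]:
    X=tri(S,s(*a),D,q(*b)); print(n,X,"err",px(S,X)-s(*a))
E
```

```text
holder [[675.1 184.8]
 [711.   36.2]
 [470.3 -21.3]
 [435.7 131.2]] sides [152.9 247.5 156.4 245.3] mid [573.   82.7]
side [[680.6 185.9]
 [716.4  34.3]
 [477.2 -21.8]] mid [578.9  82. ]
yaw 0.22754179423704876
fl [677.2 185.8   2.6] err [-0.4  0.1]
fr [713.   35.2   2. ] err [ 0. -0.]
edge-y [518.7   0.3 102.5] err [-0.4  0.1]
edge+y [489.9 130.7  99.1] err [-0.7  0.1]
reader fl [684.6 132.9  24.3] err [-0.3  0. ]
fr [699.1  80.   21.3] err [-0.3  0.1]
nr [609.1  55.6  17. ] err [-0.2  0. ]
nl [592.5 112.3  21.6] err [-0.7  0.1]
```

Holder centre is about (576, 82) with yaw about 0.225. Leaf edge mid is (504, 65, 101), which is 115 mm from the spine, so the leaf angle is about 0.88. Reader centre is (646, 95), or (71, -3) in the holder frame. With tool yaw 1.795, tool x is holder +y and tool y is holder +x. I'll swing round in front of the till.

{"fn": "drive_tool", "kwargs": {"targets": [{"jaw": 0.5,"travel": [0.227,-0.217,0],"twist": -0.75},{"jaw": 0.5,"travel": [0.227,-0.217,0],"twist": -0.75},{"jaw": 0.5,"travel": [0.227,-0.217,0],"twist": -0.75},{"jaw": 0.5,"travel": [0.227,-0.217,0],"twist": -0.75},{"jaw": 0.5,"travel": [0.227,-0.217,0],"twist": -0.75},{"jaw": 0.5,"travel": [0.227,-0.217,0],"twist": -0.75},{"jaw": 0.5,"travel": [0.227,-0.217,0],"twist": -0.75},{"jaw": 0.5,"travel": [0.227,-0.217,0],"twist": -0.75}]}}

```text
t: 0.77
eef_pos: [362.4, -291.7, 214.6]
tcp_rot: [-3.141, -0.001, 1.131]
ft_force: [-0.4, 0.1, 1.0]
opening: 0.519
grip_force: 0.0
```

{"fn": "drive_tool", "kwargs": {"targets": [{"jaw": 0.5,"travel": [0.256,0,0],"twist": -0.665},{"jaw": 0.5,"travel": [0.256,0,0],"twist": -0.665},{"jaw": 0.5,"travel": [0.256,0,0],"twist": -0.665},{"jaw": 0.5,"travel": [0.256,0,0],"twist": -0.665},{"jaw": 0.5,"travel": [0.256,0,0],"twist": -0.665},{"jaw": 0.5,"travel": [0.256,0,0],"twist": -0.665},{"jaw": 0.5,"travel": [0.256,0,0],"twist": -0.665},{"jaw": 0.5,"travel": [0.256,0,0],"twist": -0.665}]}}

```text
t: 1.43
eef_pos: [471.8, -61.7, 214.4]
tcp_rot: [-3.141, -0.0, 1.798]
ft_force: [-1.2, -0.9, -0.4]
opening: 0.498
grip_force: 0.0
```

{"fn": "drive_tool", "kwargs": {"targets": [{"jaw": 0.5,"travel": [0.051,0.204,0],"twist": 0},{"jaw": 0.5,"travel": [0.051,0.204,0],"twist": 0},{"jaw": 0.5,"travel": [0.051,0.204,0],"twist": 0},{"jaw": 0.5,"travel": [0.051,0.204,0],"twist": 0},{"jaw": 0.5,"travel": [0.051,0.204,0],"twist": 0},{"jaw": 0.5,"travel": [0.051,0.204,0.06],"twist": 0},{"jaw": 0.5,"travel": [0.051,0.204,0.1],"twist": 0},{"jaw": 0.5,"travel": [0.051,0.204,0.1],"twist": 0}]}}

```text
t: 2.1
eef_pos: [657.0, 29.5, 109.1]
tcp_rot: [-3.135, -0.001, 1.792]
ft_force: [-0.5, -0.2, -0.6]
opening: 0.5
grip_force: 0.0
```

Run:
```python
from cell import read_camera
import cv2, pickle
c=read_camera("wrist"); s=read_camera("side"); pickle.dump((c,s),open("b.pkl","wb"))
cv2.imwrite("pics/w1.png",c["frame"][:,:,::-1])
```

```text
(no output)
```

View pics/w1.png

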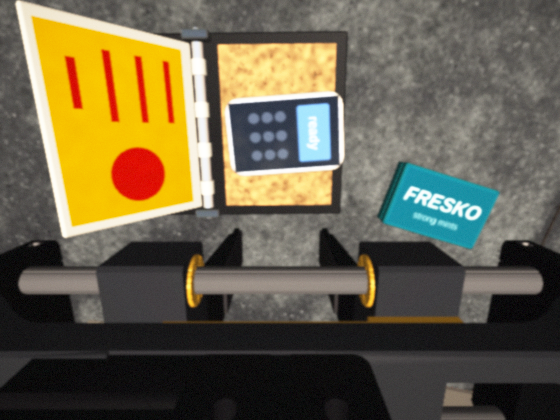

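The wrist view shows the reader at px (228..343, 92..175), turned a few degrees, with the fingers lined up below it. I'll check positions by ray.

Run:
```python
from geo import *; import pickle
np.set_printoptions(precision=1,suppress=True)
c,s=pickle.load(open("b.pkl","rb"))
R=np.array([plane(c,p,27) for p in[(227,97),(341,92),(344,165),(234,175)]]); B=np.array([plane(c,p,20) for p in[(195,33),(207,213)]]); F=np.array([plane(c,p,6) for p in[(347,33),(339,213)]])
o=np.array([576,82]); e=np.array([[.975,.222],[-.222,.975]])
for n,X in(("reader",R),("bearing",B),("far",F)): print(n,((X[:,:2]-o)@e.T).tolist(), X.mean(0))
print("tcp",e@(np.array([657,29.5])-o))
```

```text
reader [[23.853085217346855, 27.492192267122917], [116.3643661625972, 30.94003520555832], [121.73391578738688, -27.916124386575998], [26.88014435716147, -36.3287545042257]] [646.7  96.6  27. ]
bearing [[-0.6334809063043225, 76.45660805100026], [-0.678808562890838, -72.47085905495068]] [574.9  83.8  20. ]
far [[123.13437624797197, 79.93230387729774], [123.62569226326607, -76.54389264156882]] [695.9 111.    6. ]
tcp [ 67.3 -69.2]
```

{"fn": "drive_tool", "kwargs": {"targets": [{"jaw": 0.5,"travel": [0,0.004,0.04],"twist": 0},{"jaw": 0.5,"travel": [0,0.004,0.075],"twist": 0},{"jaw": 0.5,"travel": [0,0.004,0.09],"twist": 0},{"jaw": 0.5,"travel": [0,0.004,0.09],"twist": 0},{"jaw": 0.5,"travel": [0,0.004,0.09],"twist": 0}]}}

```text
t: 2.62
eef_pos: [663.5, 30.8, 26.0]
tcp_rot: [3.141, 0.0, 1.793]
ft_force: [-0.7, -0.5, 0.2]
opening: 0.502
grip_force: 0.0
```

{"fn": "drive_tool", "kwargs": {"targets": [{"jaw": 0.5,"travel": [0.006,0,0.006],"twist": 0},{"jaw": 0.5,"travel": [0.014,0,0.006],"twist": 0},{"jaw": 0.5,"travel": [0.021,0,0.006],"twist": 0},{"jaw": 0.5,"travel": [0.028,0,0.006],"twist": 0},{"jaw": 0.5,"travel": [0.035,0,0.006],"twist": 0},{"jaw": 0.5,"travel": [0.042,0,0.006],"twist": 0},{"jaw": 0.5,"travel": [0.049,0,0.006],"twist": 0},{"jaw": 0.5,"travel": [0.056,0,0.006],"twist": 0}]}}

```text
t: 3.28
eef_pos: [650.5, 87.4, 18.9]
tcp_rot: [3.141, 0.0, 1.794]
ft_force: [1.2, -2.2, 0.6]
opening: 0.502
grip_force: 1.1
```

{"fn": "drive_tool", "kwargs": {"targets": [{"jaw": 0.5,"travel": [0.007,0,0],"twist": 0},{"jaw": 0.5,"travel": [0.014,0,0],"twist": 0},{"jaw": 0.5,"travel": [0.021,0,0],"twist": 0},{"jaw": 0.5,"travel": [0.028,0,0],"twist": 0},{"jaw": 0.5,"travel": [0.034,0,0],"twist": 0},{"jaw": 0.5,"travel": [0.039,0,0],"twist": 0},{"jaw": 0.5,"travel": [0.044,0,0],"twist": 0},{"jaw": 0.5,"travel": [0.048,0,0],"twist": 0}]}}

```text
t: 3.95
eef_pos: [639.7, 133.9, 18.6]
tcp_rot: [-3.142, 0.0, 1.794]
ft_force: [0.9, -1.3, 1.7]
opening: 0.5
grip_force: 1.1
```

Run:
```python
from cell import read_camera
import cv2, pickle, numpy as np
c=read_camera("wrist"); s=read_camera("side"); pickle.dump((c,s),open("c.pkl","wb"))
z=cv2.resize(s["frame"][170:290,255:415],(400,300),interpolation=cv2.INTER_CUBIC)
cv2.imwrite("pics/w2.png",np.hstack([cv2.resize(c["frame"],(400,300)),z])[:,:,::-1])
```

```text
(no output)
```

View pics/w2.png

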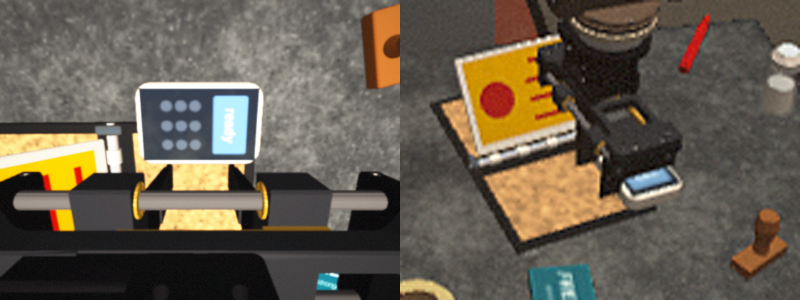

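The reader is straight against both fingers, with its centre about over the holder's edge. The stamp, top right, is well clear of its path. I'll continue slowly, a little higher.

{"fn": "drive_tool", "kwargs": {"targets": [{"jaw": 0.5,"travel": [0.004,0,-0.001],"twist": 0},{"jaw": 0.5,"travel": [0.008,0,-0.002],"twist": 0},{"jaw": 0.5,"travel": [0.013,0,-0.002],"twist": 0},{"jaw": 0.5,"travel": [0.018,0,-0.002],"twist": 0},{"jaw": 0.5,"travel": [0.023,0,-0.001],"twist": 0},{"jaw": 0.5,"travel": [0.027,0,0.0],"twist": 0},{"jaw": 0.5,"travel": [0.031,0,0.001],"twist": 0},{"jaw": 0.5,"travel": [0.034,0,0.003],"twist": 0}]}}

```text
t: 4.72
eef_pos: [632.4, 167.1, 15.7]
tcp_rot: [3.141, 0.0, 1.794]
ft_force: [0.5, -1.5, 2.7]
opening: 0.502
grip_force: 1.0
```

{"fn": "drive_tool", "kwargs": {"targets": [{"jaw": 0.5,"travel": [0.004,0,0.001],"twist": 0},{"jaw": 0.5,"travel": [0.008,0,0.001],"twist": 0},{"jaw": 0.5,"travel": [0.012,0,0.001],"twist": 0},{"jaw": 0.5,"travel": [0.016,0,0.001],"twist": 0},{"jaw": 0.5,"travel": [0.02,0,0.001],"twist": 0},{"jaw": 0.5,"travel": [0.024,0,0.001],"twist": 0},{"jaw": 0.5,"travel": [0.028,0,0.001],"twist": 0},{"jaw": 0.5,"travel": [0.031,0,0.001],"twist": 0}]}}

```text
t: 5.38
eef_pos: [625.4, 197.3, 14.6]
tcp_rot: [3.142, 0.0, 1.794]
ft_force: [-0.2, -1.5, -0.5]
opening: 0.498
grip_force: 0.4
```

Run:
```python
from cell import read_camera
import cv2, pickle, numpy as np
c=read_camera("wrist"); s=read_camera("side"); pickle.dump((c,s),open("d.pkl","wb"))
z=cv2.resize(s["frame"][170:290,255:415],(400,300),interpolation=cv2.INTER_CUBIC)
cv2.imwrite("pics/w3.png",np.hstack([cv2.resize(c["frame"],(400,300)),z])[:,:,::-1])
```

```text
(no output)
```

View pics/w3.png

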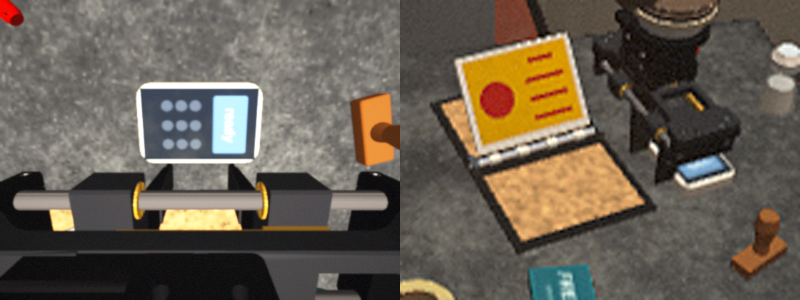

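The reader now lies flat on the worktop at holder y of about 111–177, 30 mm clear of the holder, and the stamp is untouched. Next I'll back off, rise, close the jaw and cross to the near side of the leaf.

{"fn": "drive_tool", "kwargs": {"targets": [{"jaw": 0.5,"travel": [-0.015,0,0],"twist": 0},{"jaw": 0.3,"travel": [-0.015,0,-0.04],"twist": 0},{"jaw": 0,"travel": [-0.02,0,-0.08],"twist": 0},{"jaw": 0,"travel": [-0.02,0,-0.12],"twist": 0},{"jaw": 0,"travel": [-0.03,-0.01,-0.15],"twist": 0},{"jaw": 0,"travel": [-0.05,-0.04,-0.15],"twist": 0},{"jaw": 0,"travel": [-0.07,-0.075,-0.15],"twist": 0},{"jaw": 0,"travel": [-0.09,-0.11,-0.15],"twist": 0}]}}

```text
t: 6.15
eef_pos: [537.0, 83.2, 165.1]
tcp_rot: [3.14, 0.0, 1.794]
ft_force: [1.5, -1.0, -0.0]
opening: 0.065
grip_force: 0.0
```

{"fn": "drive_tool", "kwargs": {"targets": [{"jaw": 0,"travel": [-0.01,-0.04,0],"twist": 0},{"jaw": 0,"travel": [-0.01,-0.08,0],"twist": 0},{"jaw": 0,"travel": [-0.01,-0.08,0.03],"twist": 0},{"jaw": 0,"travel": [-0.01,-0.08,0.06],"twist": 0},{"jaw": 0,"travel": [-0.01,-0.08,0.08],"twist": 0},{"jaw": 0,"travel": [-0.01,-0.08,0.08],"twist": 0}]}}

```text
t: 6.65
eef_pos: [460.9, 56.4, 82.2]
tcp_rot: [-3.137, -0.001, 1.793]
ft_force: [-0.1, -0.2, 1.4]
opening: 0.009
grip_force: 0.0
```

Fingers are in front of the leaf edge at holder x = -118, z = 82. I'll push the leaf up to vertical.

{"fn": "drive_tool", "kwargs": {"targets": [{"jaw": 0,"travel": [0,0.012,0],"twist": 0},{"jaw": 0,"travel": [0,0.024,0],"twist": 0},{"jaw": 0,"travel": [0,0.036,0],"twist": 0},{"jaw": 0,"travel": [0,0.048,0],"twist": 0},{"jaw": 0,"travel": [0,0.06,0],"twist": 0},{"jaw": 0,"travel": [0,0.073,0],"twist": 0},{"jaw": 0,"travel": [0,0.086,0],"twist": 0},{"jaw": 0,"travel": [0,0.1,0],"twist": 0}]}}

```text
t: 7.32
eef_pos: [560.5, 79.0, 86.1]
tcp_rot: [3.141, 0.0, 1.794]
ft_force: [-1.1, 0.7, 1.3]
opening: 0.004
grip_force: 0.8
```

{"fn": "drive_tool", "kwargs": {"targets": [{"jaw": 0,"travel": [0,0.013,0],"twist": 0},{"jaw": 0,"travel": [0,0.027,0.002],"twist": 0},{"jaw": 0,"travel": [0,0.039,0.007],"twist": 0},{"jaw": 0,"travel": [0,0.05,0.014],"twist": 0},{"jaw": 0,"travel": [0,0.06,0.023],"twist": 0},{"jaw": 0,"travel": [0,0.068,0.033],"twist": 0},{"jaw": 0,"travel": [0,0.073,0.042],"twist": 0},{"jaw": 0,"travel": [0,0.076,0.051],"twist": 0}]}}

```text
t: 7.98
eef_pos: [634.5, 96.2, 32.5]
tcp_rot: [-3.142, 0.0, 1.794]
ft_force: [0.8, -0.6, 0.7]
opening: 0.004
grip_force: 0.8
```

{"fn": "drive_tool", "kwargs": {"targets": [{"jaw": 0,"travel": [0,0.002,0.006],"twist": 0},{"jaw": 0,"travel": [0,0.003,0.012],"twist": 0},{"jaw": 0,"travel": [0,0.003,0.016],"twist": 0},{"jaw": 0,"travel": [0,0.003,0.018],"twist": 0},{"jaw": 0,"travel": [0,0.003,0.019],"twist": 0},{"jaw": 0,"travel": [0,0.003,0.019],"twist": 0}]}}

```text
t: 8.48
eef_pos: [636.6, 96.8, 14.9]
tcp_rot: [-3.141, 0.0, 1.794]
ft_force: [-1.0, 0.7, -0.8]
opening: 0.007
grip_force: 0.0
```

{"fn": "drive_tool", "kwargs": {"targets": [{"jaw": 0,"travel": [0,0,0.001],"twist": 0},{"jaw": 0,"travel": [0,0,0.002],"twist": 0},{"jaw": 0,"travel": [0,0,0.003],"twist": 0},{"jaw": 0,"travel": [0,0,0.003],"twist": 0}]}}

```text
t: 8.82
eef_pos: [636.7, 96.8, 14.4]
tcp_rot: [3.141, 0.0, 1.794]
ft_force: [-9.1, -1.0, 26.8]
opening: 0.001
grip_force: 13.7
```

It's pressed against the stop at z = 14.4 with 27 N, matching the 14.5 mm given. I'll lift straight up, back off, and look.

{"fn": "drive_tool", "kwargs": {"targets": [{"jaw": 0,"travel": [0,0,-0.005],"twist": 0},{"jaw": 0,"travel": [0,0,-0.03],"twist": 0},{"jaw": 0,"travel": [0,0,-0.07],"twist": 0},{"jaw": 0,"travel": [0,0,-0.11],"twist": 0},{"jaw": 0,"travel": [0,-0.04,-0.15],"twist": 0},{"jaw": 0,"travel": [0,-0.08,-0.19],"twist": 0},{"jaw": 0,"travel": [-0.03,-0.11,-0.2],"twist": 0},{"jaw": 0,"travel": [-0.06,-0.14,-0.2],"twist": 0}]}}

```text
t: 9.48
eef_pos: [526.7, 26.6, 210.3]
tcp_rot: [3.138, 0.001, 1.796]
ft_force: [0.5, -0.5, 1.1]
opening: 0.004
grip_force: 0.0
```

Run:
```python
from cell import read_camera
import cv2, pickle, numpy as np
c=read_camera("wrist"); s=read_camera("side"); pickle.dump((c,s),open("e.pkl","wb"))
z=cv2.resize(s["frame"][160:310,225:425],(400,300),interpolation=cv2.INTER_CUBIC)
cv2.imwrite("pics/w4.png",np.hstack([cv2.resize(c["frame"],(400,300)),z])[:,:,::-1])
```

```text
(no output)
```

View pics/w4.png

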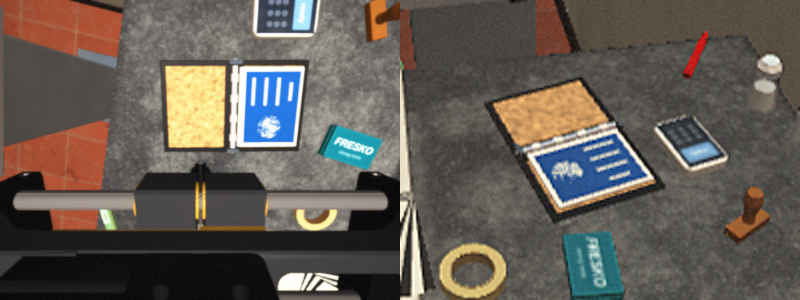

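The leaf lies blue face up on the far side, and the reader is flat on the worktop clear of the holder. Quick numeric check of the leaf edge height.

Run:
```python
from geo import *; import pickle
np.set_printoptions(precision=1,suppress=True)
c,s=pickle.load(open("e.pkl","rb"))
o=np.array([576,82]); e=np.array([[.975,.222],[-.222,.975]])
P=[]
for n,k in(("wrist",c),("side",s)):
    h=cv2.cvtColor(k["frame"],cv2.COLOR_RGB2HSV); m=cv2.inRange(h,(105,150,60),(122,255,255))
    cs,_=cv2.findContours(m,0,2); q=max(cs,key=cv2.contourArea); b=cv2.approxPolyDP(cv2.convexHull(q),6,True)[:,0]
    X=[plane(k,p,14.5) for p in b]; print(n,[(p.tolist(),e@(x[:2]-o)) for p,x in zip(b,X)]); P.append([(p,e@(x[:2]-o)) for p,x in zip(b,X)])
for a,A in P[0]:
    w,W=min(P[1],key=lambda t:np.linalg.norm(t[1]-A)); print(tri(c,a,s,w))
```

```text
wrist [([419, 101], array([104.9,  61. ])), ([409, 197], array([105.8, -55.5])), ([342, 198], array([ 19.8, -56.9])), ([346, 101], array([18.3, 60.9]))]
side [([347, 247], array([104.3,  60.4])), ([306, 260], array([106. , -57.3])), ([293, 238], array([ 19.3, -56.5])), ([332, 227], array([19.7, 59.7]))]
[664.5 164.2  14.8]
[691.7  50.3  13.9]
[607.8  31.1  15. ]
[580.5 145.3  13.1]
```

The blue face is level, at 13–15 mm at all four corners. Handing in.

```bash
python3 -c "
from cell import job_done; print(job_done())"
```

```text
the job is handed in; nothing more can be done
None
```

The card reader lies flat on the worktop about 30 mm clear of the holder, and the leaf lies flat on the far page rest, blue face up; the job was handed in about 10 s into the 61 s allowed, no other item was touched, and no judging result came back.

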